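Put the forming tools back in their nests

ROBOT

A 6-joint arm with a two-finger parallel gripper is mounted at the origin on the work surface. World frame = base frame: x ahead of the robot, y to its left, z up, the work surface at z = 0. Lengths are in mm, angles in rad, forces in N, time in s.
With the tool pointing down it reaches from about 350 to 775 mm from the base axis. Payload 7.3 kg.
Tool frame: the origin (TCP) lies between the finger pads; the fingertips stand 8 mm ahead of it and the grasp point (between the pads) lies 11 mm behind it; y points along the fingers, z is the direction in which the jaws open and shut, and the axes are right-handed (so a half turn about y gives the same grasp; the last joint's range is limited). The gripper opens to 92 mm and grips with 3 to 60 N. Pads are 19 mm wide; open, the fingers measure 130 mm over their backs; the gripper's body (75 mm by 190 mm) begins 47 mm behind the grasp point.
Start: joints at [1.077, 0.342, 1.524, -0, 1.275, -0.146], TCP at [178.922, 493.59, 234.741] pointing down, gripper open.
Joint ranges: [-2.53, 2.53], [-0.77, 2.02], [0.04, 2.7], [-1, 4.14], [0.28, 2.66], [-3.11, 3.11]. Speed limits (rad/s): [2.57, 2.57, 3.14, 3.14, 3.14, 3.14].

INTERFACE

Orientations are given as [roll, pitch, yaw] about the fixed x, y, z axes, in that order (R = Rz(yaw) Ry(pitch) Rx(roll)).
In Python, from plant import bot, vision, job gives the robot as it stands. The module is installed in compiled form; this text tells all that it offers.
- The arm moves only by the tool arm_command, never from a script. Its argument "deltas" is a list of rows, each a list of 4 numbers: the shift along the tool's x, y, z in m, then the turn about the tool's y in degrees. In form: [[x, y, z, twist], ...]. A call has 1 to 5 rows; each row shifts and turns the commanded pose from where the row before left it, along the tool's axes as they then stand; what a row does not reach is not made up. A row lasts 1/10 s, in which the tool goes at most 50 mm and 8.59 degrees, less where a joint would pass 70% of its speed; a pose out of reach is approached as far as the arm can. A call is refused whole if a number of a shift passes 0.05 or a number of a turn 8.59, either way. A call with a gripper value outside its range is refused whole. "claw" is the closure in counts, from 0 (fully open) to 255 (shut), set as the call begins (left out, the last holds). The fingers move at their own pace and stop on an object; the grip force is fixed at half the most. Time passes only in rows, so rows that do not move let the fingers close. It gives the time, the measured TCP pose, the force and the opening at its end, in the units of the state.
- bot.get_obs(): the state, without advancing time (a new reading comes with each control period).
- vision.capture(name): name is "side" or "top"; returns a dict with "img" (420x560x3 uint8, red, green, blue), "camera_matrix" (3x3 intrinsics, pixels), "world_to_cam" (4x4, takes a point from world to camera coordinates). Camera axes: x right, y down, z forward; pixel columns grow to the right and rows downward; lengths in mm; the calibration is good to about 2 mm. A picture is of the moment at which its call begins. There is no depth.
- job.close_job(): hands the job in, once; it reports no verdict.
Trained networks look in a picture, given as the dict that the camera call returned (one of the last four; its "shot" number tells which), for a name from the list of things; names that differ only in an ending like _2 or _b are one class to them, and where a whole thing is asked for, a point or a joint stands for the part that bears it (a point fixed in the world has none). Each returns a list of dicts, best first, with "confidence" (0 to 1); they miss things now and then, are a little off and sometimes report something else, mostly with a low value. They report only what shows in the picture. A call takes as long as a camera call. They do not tell look-alikes from the thing itself.
- vision.find_in(picture, name): "xyz" ([x, y, z] in mm, in the coordinates of the camera as it stood for that picture, good to about 4 mm: the middle of the surface that is visible of it).
- vision.regions_of(picture, name): "mask" (420x560 bool, what is visible of it).
The state is a dict: "time": time; "joint_positions": joint angles; "dq": joint speeds; "tau": joint torques, N m; "tool_pos": TCP position; "tcp_rot": TCP orientation; "contact_force": force on the tool from outside, world axes, zero at the start; "moment": the same for the moment, N m; "grip_width": finger opening in mm.
Only numpy, scipy, OpenCV 4.12 (cv2) and the standard library are available. Lean on these libraries where they do the work, as an engineer would, in place of code of your own. Each camera call takes 0.05 s, during which the arm holds its last target. There are 200 camera calls.

TASK

Clear up the metalworker's bench: put each of the four steel forming tools upright into the wooden nest whose recess matches its footprint (the round bench block in the large round one, the mushroom stake in the small round one, the dapping block in the square one, the grooved swage block in the oblong one), so that each stands flat on the felt inside the recess. Set the tools down rather than dropping them, and leave the small amber jar standing where it is.

Things in the scene. Friction and masses are not known exactly. Their poses are not given: they have to be found in the camera images.
- round_block: Round bench block: a plain solid steel disc, 62 mm across and 30 mm high, about 0.7 kg, loose, lying flat. Origin: centre of its underside; z up.
- dapping_block: Dapping block: a squat steel block with a 42 x 42 mm square plan, 36 mm high, dark round marks (dimples, flush, do not matter for gripping) on its top and sides, about 0.5 kg, loose. Origin: centre of its underside; z up. x and y are square to its side faces.
- swage_block: Grooved swage block: an oblong steel bar 76 mm long (along its x), 28 mm wide (along its y) and 30 mm high, with open grooves 8 mm deep crossing its top from side to side; the sides are solid up to 22 mm; about 0.45 kg, loose. Best gripped across its 28 mm width at mid-length. Origin: centre of its underside; z up.
- mushroom_stake: Mushroom stake: a small steel stake standing upright, with a round foot 44 mm across and 14 mm high, a neck 18 mm across, and a head 40 mm across whose straight side runs from 30 to 44 mm above the underside, domed on top to 55 mm; about 0.32 kg, loose. Grip it by the head. Origin: centre of its underside; z up. Round about z.
- nest_large_round: Large round nest: a pale wooden block 94 x 94 mm with one round recess 78 mm across. Fixed to the bench, 14 mm high, with a recess 8 mm deep whose grey felt floor lies 6 mm above the bench; the recess walls are vertical. Origin: centre of the underside, on the bench, below the middle of the recess; z up.
- nest_small_round: Small round nest: a pale wooden block 74 x 74 mm with one round recess 58 mm across. Fixed to the bench, 14 mm high, with a recess 8 mm deep whose grey felt floor lies 6 mm above the bench; the recess walls are vertical. Origin: centre of the underside, on the bench, below the middle of the recess; z up.
- nest_square: Square nest: a pale wooden block 74 x 74 mm with one square recess 58 x 58 mm, its sides along its x and y. Fixed to the bench, 14 mm high, with a recess 8 mm deep whose grey felt floor lies 6 mm above the bench; the recess walls are vertical. Origin: centre of the underside, on the bench, below the middle of the recess; z up.
- nest_oblong: Oblong nest: a pale wooden block 108 mm (x) by 60 mm (y) with one oblong recess 92 mm (x) by 44 mm (y). Fixed to the bench, 14 mm high, with a recess 8 mm deep whose grey felt floor lies 6 mm above the bench; the recess walls are vertical. Origin: centre of the underside, on the bench, below the middle of the recess; z up.
- flux_jar: Small amber glass jar with a black cap, 30 mm across, 48 mm high, 60 g, standing loose among the tools; to be left standing. Origin: centre of its underside; z up.
Mind the look-alikes: they are no part of the job. What is shaped like the mushroom_stake but pink or yellow is not meant.

How it is judged:
By the outcome, as a careful person would: the job done as asked, in the order asked, and still so for the second after the job is handed in, with the robot touching nothing.
It also fails if it takes over 112 s, if anything falls off the work surface, if the arm or the gripper's body presses on something with over 40 N, if the wrist force passes 120 N, or if a joint passes its speed limit or range.

## Working session

There is one attempt and no reset: what is moved stays moved. The work goes in short steps, Python scripts to look and compute and a tool call to move; the robot and the scene stay as the last step left them, time stands still between calls to the robot, and variables do not carry over. Pictures are saved under pics/ and viewed, about 12 in all and at most 16, crops included, and the job is handed in when it is done.

Besides the shell and the picture viewer there is one more tool, called by a JSON object that holds its "method" and its "body". arm_command: Moves the arm, as the interface text tells. Its arguments: {"type":"object","properties":{"deltas":{"type":"array","items":{"type":"array","items":{"type":"number"}}},"claw":{"type":"number"}},"required":["deltas"]}

```bash
mkdir -p pics
cat > h.py <<'E'
import numpy as np, cv2
from plant import bot, vision, job
def save(p,n): cv2.imwrite('pics/'+n,cv2.cvtColor(p['img'],cv2.COLOR_RGB2BGR))
def w(p,x): 
    T=np.array(p['world_to_cam']); return T[:3,:3].T@(np.array(x)-T[:3,3])
def px(p,X):
    T=np.array(p['world_to_cam']); c=np.array(p['camera_matrix'])@(T[:3,:3]@np.array(X)+T[:3,3]); return c[:2]/c[2]
def ray(p,u,z):
    T=np.array(p['world_to_cam']);d=T[:3,:3].T@np.linalg.inv(p['camera_matrix'])@np.array([u[0],u[1],1.]);o=-T[:3,:3].T@T[:3,3]
    return o+d*(z-o[2])/d[2]
E
python3 - <<'E'
from h import *
o=bot.get_obs(); print(o)
P={}
for c in('top','side'):
    P[c]=p=vision.capture(c); save(p,c+'0.png')
    print(c,np.round(w(p,[0,0,0])))
    for n in 'round_block dapping_block swage_block mushroom_stake nest_large_round nest_small_round nest_square nest_oblong flux_jar'.split():
        for r in vision.find_in(p,n): 
            x=w(p,r['xyz']);print(n,round(r['confidence'],2),np.round(x),np.round(px(p,x)))
E
```

```text
{'time': 0.0, 'joint_positions': array([ 1.07701054e+00,  3.42699160e-01,  1.52502783e+00, -6.11040127e-06,
        1.27541275e+00, -1.46008700e-01]), 'dq': array([ 0.00062529, -0.00014808,  0.00016948, -0.00063131,  0.00092992,
       -0.00040067]), 'tau': array([-1.78647311e-03, -4.31251645e+01, -2.44211268e+01,  7.15040253e-02,
        5.62210358e-02, -1.47780415e-04]), 'tool_pos': array([178.71562274, 493.21443239, 234.05342043]), 'tcp_rot': array([-1.57232780e+00,  2.19305324e-04, -3.47775471e-01]), 'contact_force': array([0.55614014, 0.14739189, 0.53973798]), 'moment': array([ 0.02869353, -0.03884094, -0.04738801]), 'grip_width': 91.60520419618565}
top [402.  -6. 982.]
round_block 0.83 [ 621. -279.   31.] [424. 159.]
dapping_block 0.94 [ 447. -306.   33.] [442. 241.]
dapping_block 0.23 [ 630. -117.   28.] [347. 157.]
swage_block 0.76 [ 632. -119.   31.] [349. 155.]
mushroom_stake 0.83 [476. -71.  53.] [328. 228.]
mushroom_stake 0.73 [376. -87.  49.] [337. 278.]
mushroom_stake 0.72 [ 449. -162.   50.] [373. 241.]
mushroom_stake 0.54 [394. -14.  46.] [301. 269.]
nest_large_round 0.61 [445. 281.   8.] [162. 247.]
nest_small_round 0.56 [623. 101.  15.] [246. 163.]
nest_square 0.85 [608. 292.   8.] [158. 172.]
nest_oblong 0.84 [471.  79.  10.] [256. 233.]
flux_jar 0.46 [540.   5.  48.] [290. 198.]
side [412. 720. 667.]
round_block 0.79 [ 622. -266.   28.] [245. 127.]
dapping_block 0.64 [ 450. -286.   30.] [323. 128.]
swage_block 0.82 [ 632. -109.   23.] [226. 172.]
mushroom_stake 0.91 [470. -65.  40.] [305. 185.]
mushroom_stake 0.8 [ 451. -164.   34.] [319. 158.]
mushroom_stake 0.59 [388.  -1.  34.] [346. 214.]
mushroom_stake 0.56 [372. -79.  36.] [356. 187.]
nest_large_round 0.64 [443. 288.  10.] [297. 356.]
nest_small_round 0.7 [612. 104.   9.] [212. 253.]
nest_square 0.91 [607. 298.   7.] [184. 349.]
nest_oblong 0.59 [465.  73.  12.] [299. 248.]
flux_jar 0.75 [541.  10.  33.] [261. 211.]
```

View pics/top0.png

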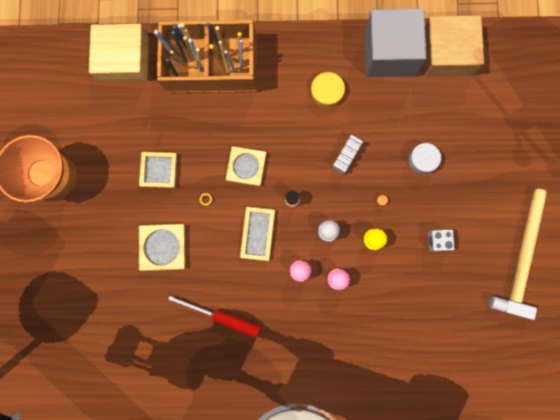

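Run:
```python
import cv2
a=cv2.imread('pics/top0.png')[130:330,270:470]
b=cv2.imread('pics/side0.png')[100:240,190:390]
cv2.imwrite('pics/crop0.png',cv2.resize(cv2.vconcat([a,b]),None,fx=1.75,fy=1.75,interpolation=2) if 0 else cv2.hconcat([cv2.resize(a,(400,400),interpolation=2),cv2.copyMakeBorder(cv2.resize(b,(400,280),interpolation=2),0,120,0,0,0)]))
```

```text
(no output)
```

View pics/crop0.png

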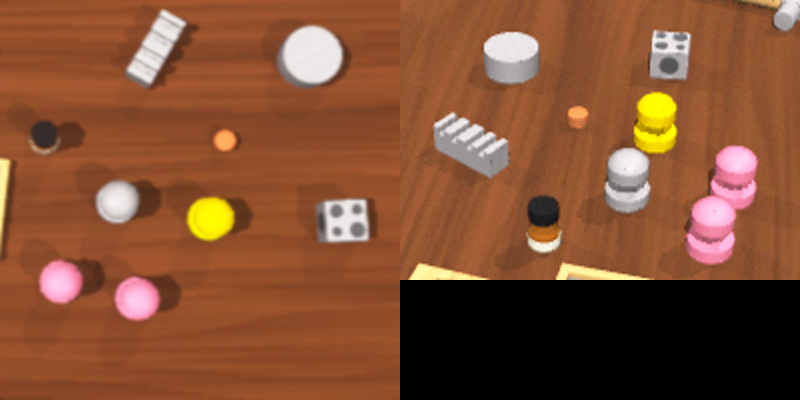

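```bash
cat > fit.py <<'E'
from h import *
from scipy.optimize import minimize
def disc(d,z0,z1): 
    t=np.linspace(0,2*np.pi,40)[:-1]; return [np.c_[d/2*np.cos(t),d/2*np.sin(t),0*t+z] for z in(z0,z1)]
def box(a,b,h,z0=0): return [np.array([[sx*a/2,sy*b/2,z] for sx in(-1,1) for sy in(-1,1)]) for z in(z0,h)]
S={'round_block':[disc(62,0,30)],'dapping_block':[box(42,42,36)],'swage_block':[box(76,28,30)],
 'mushroom_stake':[disc(44,0,14),disc(18,14,30),disc(40,30,44)+disc(24,53,53)],
 'nest_large_round':[box(94,94,14)],'nest_small_round':[box(74,74,14)],'nest_square':[box(74,74,14)],'nest_oblong':[box(108,60,14)],'flux_jar':[disc(30,0,48)]}
def sil(p,n,q,z=0):
    K=4;m=np.zeros((420*K,560*K),np.uint8)
    c,s=np.cos(q[2]),np.sin(q[2])
    for part in S[n]:
        X=np.vstack(part)@np.array([[c,s,0],[-s,c,0],[0,0,1]])+[q[0],q[1],z]
        u=np.array([px(p,x) for x in X]); h=cv2.convexHull(np.round((u+.5)*K*16).astype(np.int32))
        cv2.fillPoly(m,[h],1,shift=4)
    return cv2.resize(m.astype(np.float32),(560,420),interpolation=cv2.INTER_AREA)
def fit(ps,n,q0,z=0):
    M=[]
    for p in ps:
        best=None
        for r in vision.regions_of(p,n):
            yy,xx=np.nonzero(r['mask']); d=np.hypot(*(np.array([xx.mean(),yy.mean()])-px(p,[q0[0],q0[1],z+15])))
            if d<20 and (best is None or d<best[0]): best=(d,r['mask'].astype(np.float32))
        if best: M.append((p,best[1]))
    if not M: return None
    def iou(q):
        return [1-np.minimum(a,m).sum()/np.maximum(a,m).sum() for p,m in M for a in[sil(p,n,q,z)]]
    yaws=[0] if 'round_block'==n or n in('mushroom_stake','flux_jar') else np.arange(0,np.pi if n in('swage_block','nest_oblong') else np.pi/2,np.pi/12)
    y0=min(yaws,key=lambda y:sum(iou([q0[0],q0[1],y])))
    f=lambda v:sum(iou([v[0],v[1],v[2]/50]))
    b=np.array([q0[0],q0[1],y0*50]); r=minimize(f,b,method='Nelder-Mead',options=dict(initial_simplex=np.vstack([b,b+[8,0,0],b+[0,8,0],b+[0,0,8]]),xatol=.2,fatol=1e-4,maxiter=120))
    q=r.x/[1,1,50]; return np.round(q,3),np.round(iou(q),3)
E
python3 - <<'E'
from fit import *
ps=[vision.capture('top'),vision.capture('side')]
G=dict(round_block=(621,-273),dapping_block=(448,-300),swage_block=(632,-114),mushroom_stake=(473,-68),nest_large_round=(445,284),nest_small_round=(618,102),nest_square=(608,295),nest_oblong=(468,76),flux_jar=(540,8))
for n,g in G.items():
    print(n,fit(ps,n,g),[fit([p],n,g) for p in ps][0:2])
E
```

```text
round_block (array([ 6.26286e+02, -2.83814e+02,  9.60000e-02]), array([0.091, 0.054], dtype=float32)) [(array([ 6.27078e+02, -2.84021e+02,  1.81000e-01]), array([0.091], dtype=float32)), (array([ 6.25810e+02, -2.83815e+02,  2.61000e-01]), array([0.048], dtype=float32))]
dapping_block (array([ 4.49081e+02, -3.10430e+02,  5.40000e-02]), array([0.109, 0.066], dtype=float32)) [(array([ 4.48948e+02, -3.09760e+02,  3.60000e-02]), array([0.105], dtype=float32)), (array([ 4.49042e+02, -3.10429e+02,  4.90000e-02]), array([0.061], dtype=float32))]
swage_block (array([ 636.948, -119.017,    2.621]), array([0.054], dtype=float32)) [None, (array([ 636.948, -119.017,    2.621]), array([0.054], dtype=float32))]
mushroom_stake (array([ 4.73966e+02, -7.39550e+01,  4.50000e-02]), array([0.064, 0.07 ], dtype=float32)) [(array([ 4.74516e+02, -7.37620e+01,  6.40000e-02]), array([0.055], dtype=float32)), (array([ 4.73319e+02, -7.49960e+01,  1.17000e-01]), array([0.057], dtype=float32))]
nest_large_round (array([4.43152e+02, 2.80534e+02, 2.50000e-02]), array([0.046, 0.036], dtype=float32)) [(array([4.44584
[... 391 characters left out ...]
rray([ 6.11864e+02,  2.92007e+02, -4.90000e-02]), array([0.039, 0.058], dtype=float32)) [(array([ 6.13240e+02,  2.91709e+02, -5.80000e-02]), array([0.029], dtype=float32)), (array([ 6.09883e+02,  2.92188e+02, -2.80000e-02]), array([0.042], dtype=float32))]
nest_oblong (array([ 4.68345e+02,  7.62170e+01, -1.10000e-01]), array([0.028], dtype=float32)) [None, (array([ 4.68345e+02,  7.62170e+01, -1.10000e-01]), array([0.028], dtype=float32))]
flux_jar (array([5.42738e+02, 1.73600e+00, 1.64000e-01]), array([0.068, 0.139], dtype=float32)) [(array([5.43206e+02, 2.00500e+00, 3.20000e-02]), array([0.063], dtype=float32)), (array([5.42077e+02, 4.33000e-01, 2.36000e-01]), array([0.13], dtype=float32))]
```

Steel stake: top px (328,230). The yellow one at (375,239) and the pinks at (300,271) and (338,279) are look-alikes. The crop confirms that (328,230) is the bare grey one. I start with the round block, turning the tool to yaw 0 and crossing over.

{"method": "arm_command", "body": {"deltas": [[0,0.01,0,-6.64],[0,0.01,0,-6.64],[0,0.01,0,-6.65],[0.02,0,-0.035,0],[0.02,0,-0.035,0]], "claw": 0}}

```text
time: 3.4
tool_pos: [218.8, 423.0, 204.1]
tcp_rot: [-1.572, 0.0, 0.003]
contact_force: [1.4, 0.8, -0.3]
grip_width: 91.6
```

{"method": "arm_command", "body": {"deltas": [[0.02,0,-0.035,0],[0.02,0,-0.035,0],[0.02,0,-0.035,0],[0.02,0,-0.035,0],[0.02,0,-0.035,0]]}}

```text
time: 3.9
tool_pos: [319.5, 247.2, 205.0]
tcp_rot: [-1.57, -0.001, 0.0]
contact_force: [0.7, 0.5, 0.5]
grip_width: 91.7
```

{"method": "arm_command", "body": {"deltas": [[0.02,0,-0.035,0],[0.02,0,-0.035,0],[0.02,0,-0.035,0],[0.02,0,-0.035,0],[0.02,0,-0.035,0]]}}

```text
time: 4.4
tool_pos: [419.6, 72.0, 205.0]
tcp_rot: [-1.571, -0.001, -0.0]
contact_force: [1.0, 0.3, -0.5]
grip_width: 91.7
```

{"method": "arm_command", "body": {"deltas": [[0.02,0,-0.035,0],[0.02,0,-0.035,0],[0.02,0,-0.035,0],[0.02,0,-0.035,0],[0.02,0,-0.035,0]]}}

```text
time: 4.9
tool_pos: [519.6, -103.0, 204.8]
tcp_rot: [-1.571, -0.0, -0.0]
contact_force: [0.3, 0.1, 0.1]
grip_width: 92.0
```

{"method": "arm_command", "body": {"deltas": [[0.02,0.02,-0.035,0],[0.02,0.02,-0.035,0],[0.02,0.02,-0.035,0],[0.02,0.02,-0.035,0],[0,0,0,0]]}}

```text
time: 5.4
tool_pos: [598.7, -245.1, 119.9]
tcp_rot: [-1.569, 0.004, -0.003]
contact_force: [-0.2, 1.4, -1.4]
grip_width: 91.9
```

{"method": "arm_command", "body": {"deltas": [[0.013,0.015,-0.02,0],[0.014,0.015,-0.02,0],[0,0,0,0],[0,0,0,0]]}}

```text
time: 5.8
tool_pos: [625.6, -280.9, 94.4]
tcp_rot: [-1.57, 0.001, -0.0]
contact_force: [-0.2, -0.2, 0.8]
grip_width: 91.4
```

Run:
```python
from fit import *
ps=[vision.capture('top'),vision.capture('side')]
for p,n in zip(ps,'ts'): save(p,n+'1.png')
print(bot.get_obs()['tool_pos'],fit(ps[1:],'round_block',(626,-284)))
a=ps[0]['img'][90:250,340:500];b=ps[1]['img'][30:190,170:330]
cv2.imwrite('pics/c1.png',cv2.resize(cv2.hconcat([a,b])[...,::-1],None,fx=2.4,fy=2.4,interpolation=2))
```

```text
[ 625.93381592 -280.51943772   95.60912779] (array([ 6.25206e+02, -2.83897e+02,  1.03000e-01]), array([0.049], dtype=float32))
```

View pics/c1.png

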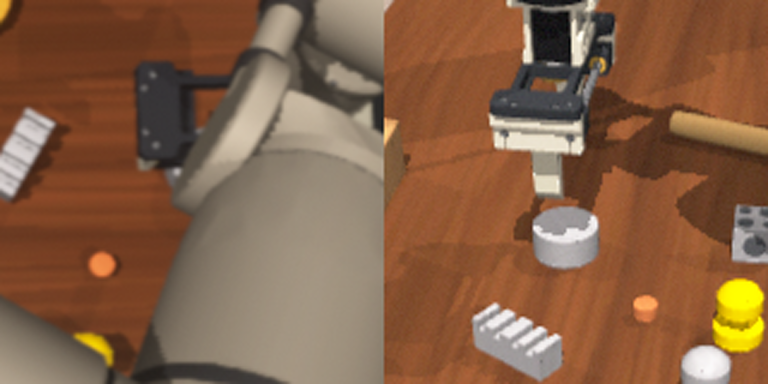

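Side crop: a finger at (546,190) stands right above the block at (565,235), the swage is at (517,340), and the descent path is clear. Going down and gripping.

{"method": "arm_command", "body": {"deltas": [[0,0.025,-0.0025,0],[0,0.025,0,0],[0,0.016,0,0],[0,0.01,0,0],[0,0,0,0]]}}

```text
time: 6.45
tool_pos: [625.4, -283.2, 17.7]
tcp_rot: [-1.57, 0.002, 0.0]
contact_force: [-0.9, 0.8, -0.5]
grip_width: 92.3
```

{"method": "arm_command", "body": {"deltas": [[0,0,0,0],[0,0,0,0],[0,0,0,0],[0,0,0,0],[0,0,0,0]], "claw": 255}}

```text
time: 6.95
tool_pos: [626.2, -283.4, 19.4]
tcp_rot: [-1.57, -0.001, -0.0]
contact_force: [-0.9, 2.6, 3.4]
grip_width: 61.3
```

{"method": "arm_command", "body": {"deltas": [[0,0,0,0],[0,0,0,0],[0,0,0,0]]}}

```text
time: 7.25
tool_pos: [626.2, -283.4, 19.3]
tcp_rot: [-1.57, -0.001, 0.0]
contact_force: [-0.6, 3.6, 5.9]
grip_width: 61.6
```

{"method": "arm_command", "body": {"deltas": [[0,-0.01,0,0],[0,-0.03,0,0],[0,-0.03,0,0],[0,-0.03,0,0],[-0.007,0,0.018,0]]}}

```text
time: 7.75
tool_pos: [621.1, -269.5, 123.3]
tcp_rot: [-1.577, -0.008, -0.002]
contact_force: [1.4, -0.5, -6.7]
grip_width: 61.4
```

{"method": "arm_command", "body": {"deltas": [[-0.007,0,0.018,0],[-0.011,0,0.035,0],[-0.011,0,0.035,0],[-0.011,0,0.035,0],[-0.011,0,0.035,0]]}}

```text
time: 8.25
tool_pos: [566.6, -106.9, 117.9]
tcp_rot: [-1.571, 0.002, -0.0]
contact_force: [0.6, -0.2, -6.2]
grip_width: 61.1
```

{"method": "arm_command", "body": {"deltas": [[-0.011,0,0.035,0],[-0.011,0,0.035,0],[-0.011,0,0.035,0],[-0.011,0,0.035,0],[-0.011,0,0.035,0]]}}

```text
time: 8.75
tool_pos: [511.9, 68.0, 118.3]
tcp_rot: [-1.571, 0.001, -0.0]
contact_force: [0.5, -0.1, -6.3]
grip_width: 61.6
```

{"method": "arm_command", "body": {"deltas": [[-0.011,0,0.035,0],[-0.011,0,0.035,0],[-0.011,0,0.035,0],[-0.011,0,0.035,0],[-0.011,0,0.035,0]]}}

```text
time: 9.25
tool_pos: [457.0, 242.9, 118.3]
tcp_rot: [-1.572, 0.001, 0.0]
contact_force: [1.0, 0.2, -6.8]
grip_width: 61.4
```

{"method": "arm_command", "body": {"deltas": [[-0.007,0,0.018,0],[-0.0077,0,0.0204,0],[0,0.03,0,0],[0,0.03,0,0],[0,0,0,0]]}}

```text
time: 9.75
tool_pos: [440.2, 279.0, 55.0]
tcp_rot: [-1.575, 0.008, 0.001]
contact_force: [-1.3, -0.9, -6.8]
grip_width: 61.3
```

Run:
```python
from fit import *
ps=[vision.capture('top'),vision.capture('side')]
for p,n in zip(ps,'ts'): save(p,n+'2.png')
print(bot.get_obs()['tool_pos'])
a=ps[0]['img'][170:330,90:250];b=ps[1]['img'][260:420,220:380]
cv2.imwrite('pics/c2.png',cv2.resize(cv2.hconcat([a,b])[...,::-1],None,fx=2.4,fy=2.4,interpolation=2))
```

```text
[443.08166759 280.12659904  58.63295867]
```

View pics/c2.png

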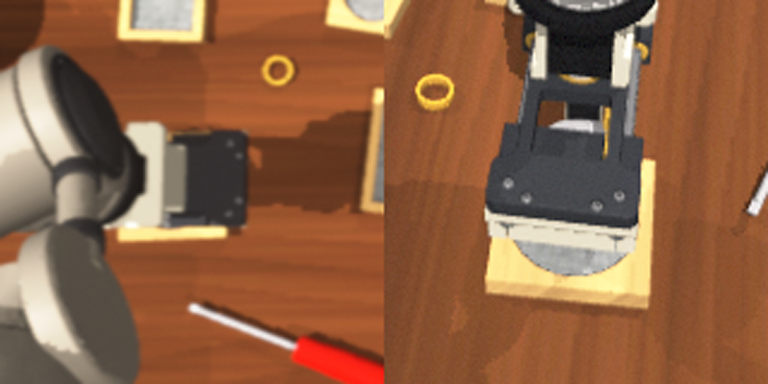

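The crops show the gripper centred over the large round nest: body near (190,180) from the top, felt visible at (570,255) from the side. Lowering it gently.

{"method": "arm_command", "body": {"deltas": [[0,0.015,0,0],[0,0.01,0,0],[0,0.005,0,0],[0,0.0025,0,0],[0,0,0,0]]}}

```text
time: 10.35
tool_pos: [443.4, 280.5, 26.4]
tcp_rot: [-1.571, -0.0, -0.0]
contact_force: [-0.7, 0.5, -7.7]
grip_width: 61.7
```

{"method": "arm_command", "body": {"deltas": [[0,0.0005,0,0],[0,0.0005,0,0],[0,0,0,0],[0,0,0,0]]}}

```text
time: 10.75
tool_pos: [443.3, 280.6, 25.4]
tcp_rot: [-1.571, -0.0, 0.0]
contact_force: [0.2, -0.7, -6.6]
grip_width: 61.3
```

{"method": "arm_command", "body": {"deltas": [[0,0.0005,0,0],[0,0.0003,0,0],[0,0,0,0]]}}

```text
time: 11.05
tool_pos: [443.4, 280.6, 25.3]
tcp_rot: [-1.57, -0.001, 0.0]
contact_force: [-3.0, -1.9, 5.2]
grip_width: 61.3
```

{"method": "arm_command", "body": {"deltas": [[0,0.0005,0,0],[0,0,0,0],[0,0,0,0]]}}

```text
time: 11.35
tool_pos: [443.3, 280.6, 25.3]
tcp_rot: [-1.57, -0.001, 0.0]
contact_force: [-4.6, -3.4, 10.7]
grip_width: 61.5
```

{"method": "arm_command", "body": {"deltas": [[0,-0.001,0,0],[0,0,0,0],[0,0,0,0],[0,0,0,0],[0,0,0,0]], "claw": 0}}

```text
time: 11.85
tool_pos: [443.3, 280.6, 24.8]
tcp_rot: [-1.571, -0.0, 0.0]
contact_force: [-0.2, -0.1, -0.1]
grip_width: 91.0
```

{"method": "arm_command", "body": {"deltas": [[0,-0.005,0,0],[0,-0.03,0,0],[0,-0.04,0,0],[0,-0.03,0,0],[0.003,0,-0.03,0]]}}

```text
time: 12.35
tool_pos: [448.7, 253.3, 134.6]
tcp_rot: [-1.566, -0.009, 0.003]
contact_force: [0.9, -0.6, -1.1]
grip_width: 92.1
```

{"method": "arm_command", "body": {"deltas": [[0.003,0,-0.035,0],[0.003,0,-0.035,0],[0.003,0,-0.035,0],[0.003,0,-0.035,0],[0.003,0,-0.035,0]]}}

```text
time: 12.85
tool_pos: [461.3, 74.2, 130.3]
tcp_rot: [-1.571, -0.001, 0.0]
contact_force: [0.8, -0.3, 0.7]
grip_width: 91.8
```

{"method": "arm_command", "body": {"deltas": [[0.003,0,-0.035,0],[0.003,0,-0.035,0],[0.003,0,-0.035,0],[0.003,0,-0.035,0],[0,0,0,0]]}}

```text
time: 13.35
tool_pos: [473.9, -68.0, 130.3]
tcp_rot: [-1.572, -0.002, -0.004]
contact_force: [0.2, 1.5, 0.4]
grip_width: 92.0
```

Run:
```python
from fit import *
ps=[vision.capture('top'),vision.capture('side')]
for p,n in zip(ps,'ts'): save(p,n+'3.png')
print(bot.get_obs()['tool_pos'])
print(fit(ps,'round_block',(443,280),6), fit(ps[1:],'mushroom_stake',(474,-74)), fit(ps[1:],'mushroom_stake',(450,-163)))
```

```text
[473.10581365 -64.90981727 130.03160392]
(array([4.42897e+02, 2.79246e+02, 8.10000e-02]), array([0.077, 0.043], dtype=float32)) (array([ 4.72676e+02, -7.60800e+01,  4.60000e-02]), array([0.05], dtype=float32)) (array([ 4.53456e+02, -1.71488e+02,  3.90000e-02]), array([0.091], dtype=float32))
```

{"method": "arm_command", "body": {"deltas": [[0.0007,0,-0.0098,0],[0,0,0,-6.67],[0,0,0,-6.67],[0,0,0,-6.67],[0,0.02,0,0]]}}

```text
time: 14.15
tool_pos: [475.8, -74.9, 111.6]
tcp_rot: [-1.574, -0.004, 0.354]
contact_force: [0.7, 0.3, 0.7]
grip_width: 92.0
```

{"method": "arm_command", "body": {"deltas": [[0,0.025,0,0],[0,0.025,0,0],[0,0.02,0,0],[0,0.012,0,0],[0,0,0,0]]}}

```text
time: 14.65
tool_pos: [473.2, -74.0, 26.7]
tcp_rot: [-1.569, 0.002, 0.35]
contact_force: [-0.2, 0.2, -0.9]
grip_width: 91.5
```

{"method": "arm_command", "body": {"deltas": [[0,0,0,0],[0,0,0,0],[0,0,0,0],[0,0,0,0],[0,0,0,0]], "claw": 255}}

```text
time: 15.15
tool_pos: [474.2, -74.4, 28.3]
tcp_rot: [-1.571, -0.001, 0.349]
contact_force: [0.1, -0.1, 0.1]
grip_width: 56.9
```

{"method": "arm_command", "body": {"deltas": [[0,0,0,0],[0,0,0,0],[0,0,0,0],[0,0,0,0]]}}

```text
time: 15.55
tool_pos: [473.8, -74.1, 28.0]
tcp_rot: [-1.57, 0.0, 0.349]
contact_force: [-0.9, 2.7, 2.5]
grip_width: 39.1
```

{"method": "arm_command", "body": {"deltas": [[0,-0.01,0,0],[0,-0.03,0,0],[0,-0.03,0,0],[0,-0.03,0,0],[0.0147,0,0.0087,0]]}}

```text
time: 16.05
tool_pos: [486.3, -62.6, 132.0]
tcp_rot: [-1.575, -0.005, 0.348]
contact_force: [1.0, 0.5, -2.6]
grip_width: 39.0
```

{"method": "arm_command", "body": {"deltas": [[0.033,0,0.0197,0],[0.033,0,0.0197,0],[0.033,0,0.0197,0],[0.033,0,0.0197,0],[0.033,0,0.0197,0]]}}

```text
time: 16.55
tool_pos: [606.7, 89.1, 128.1]
tcp_rot: [-1.571, 0.0, 0.349]
contact_force: [1.1, -0.2, -3.2]
grip_width: 39.1
```

{"method": "arm_command", "body": {"deltas": [[0.0147,0,0.0088,0],[0,0.02,0,0],[0,0.03,0,0],[0,0.02,0,0],[0,0.015,0,0]]}}

```text
time: 17.05
tool_pos: [616.0, 101.1, 41.3]
tcp_rot: [-1.57, 0.002, 0.349]
contact_force: [0.4, -0.3, -3.1]
grip_width: 39.0
```

{"method": "arm_command", "body": {"deltas": [[0,0.005,0,0],[0,0.002,0,0],[0,0.0008,0,0],[0,0,0,0],[0,0,0,0]]}}

```text
time: 17.55
tool_pos: [617.4, 101.2, 36.0]
tcp_rot: [-1.571, -0.002, 0.349]
contact_force: [0.5, 0.0, -4.0]
grip_width: 39.3
```

Run:
```python
from fit import *
ps=[vision.capture('side')]
o=bot.get_obs();print(o['tool_pos'],o['contact_force'])
b=ps[0]['img'][150:310,130:330]
cv2.imwrite('pics/c4.png',cv2.resize(b[...,::-1],None,fx=3,fy=3,interpolation=2))
```

```text
[617.31190654 101.24884003  35.91106583] [-0.29579398 -0.43898742 -3.13369828]
```

View pics/c4.png

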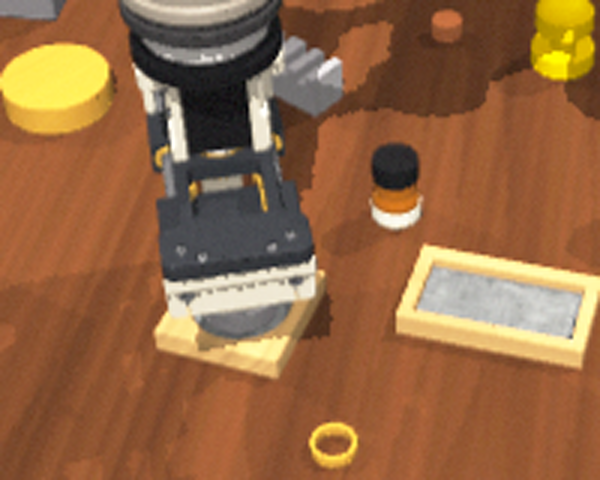

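The picture shows the gripper over the small round nest, recess at (240,320). The jar stands untouched at (395,190). Easing the stake down.

{"method": "arm_command", "body": {"deltas": [[0,0.0006,0,0],[0,0.0004,0,0],[0,0,0,0]]}}

```text
time: 17.9
tool_pos: [616.9, 101.2, 34.1]
tcp_rot: [-1.571, 0.0, 0.349]
contact_force: [0.1, 0.2, -3.2]
grip_width: 39.5
```

{"method": "arm_command", "body": {"deltas": [[0,0.0005,0,0],[0,0,0,0],[0,0,0,0]]}}

```text
time: 18.2
tool_pos: [617.0, 101.2, 34.0]
tcp_rot: [-1.571, -0.0, 0.349]
contact_force: [-1.3, -0.3, 2.6]
grip_width: 39.0
```

{"method": "arm_command", "body": {"deltas": [[0,0,0,0],[0,0,0,0],[0,0,0,0],[0,0,0,0],[0,0,0,0]], "claw": 0}}

```text
time: 18.7
tool_pos: [617.0, 101.3, 33.6]
tcp_rot: [-1.571, -0.0, 0.349]
contact_force: [0.1, -0.1, 0.6]
grip_width: 74.4
```

{"method": "arm_command", "body": {"deltas": [[0,0,0,0],[0,-0.005,0,0],[0,-0.03,0,0],[0,-0.04,0,0],[0,-0.03,0,0]]}}

```text
time: 19.2
tool_pos: [617.4, 101.3, 141.2]
tcp_rot: [-1.571, -0.002, 0.349]
contact_force: [-0.2, -0.1, 0.9]
grip_width: 91.5
```

{"method": "arm_command", "body": {"deltas": [[0,0,0,5.71],[0,0,0,5.71],[0,0,0,5.71],[-0.0157,0,-0.0335,0],[-0.0157,0,-0.0335,0]]}}

```text
time: 19.7
tool_pos: [588.6, 32.7, 138.9]
tcp_rot: [-1.571, -0.001, 0.052]
contact_force: [0.4, -0.6, -0.2]
grip_width: 91.6
```

{"method": "arm_command", "body": {"deltas": [[-0.0157,0,-0.0335,0],[-0.0157,0,-0.0335,0],[-0.0157,0,-0.0335,0],[-0.0157,0,-0.0335,0],[-0.0157,0,-0.0335,0]]}}

```text
time: 20.2
tool_pos: [518.4, -139.8, 139.2]
tcp_rot: [-1.571, -0.001, 0.05]
contact_force: [-0.3, -0.9, 0.4]
grip_width: 92.0
```

{"method": "arm_command", "body": {"deltas": [[-0.0157,0,-0.0335,0],[-0.0157,0,-0.0335,0],[-0.0157,0,-0.0335,0],[-0.0157,0,-0.0335,0],[-0.0157,0,-0.0335,0]]}}

```text
time: 20.7
tool_pos: [448.3, -311.1, 139.1]
tcp_rot: [-1.571, -0.001, 0.05]
contact_force: [0.7, -0.1, -0.8]
grip_width: 91.9
```

{"method": "arm_command", "body": {"deltas": [[0,0.025,0,0],[0,0.015,0,0],[0,0,0,0]]}}

```text
time: 21.0
tool_pos: [447.8, -309.2, 97.0]
tcp_rot: [-1.568, 0.003, 0.049]
contact_force: [0.4, 0.7, 0.2]
grip_width: 91.8
```

Run:
```python
from fit import *
ps=[vision.capture('top'),vision.capture('side')]
for p,n in zip(ps,'ts'): save(p,n+'5.png')
o=bot.get_obs();print(o['tool_pos'],o['tcp_rot'])
print(fit(ps,'mushroom_stake',(617,101),6), fit(ps[1:],'dapping_block',(449,-310)),fit(ps[:1],'nest_oblong',(468,76)),fit(ps,'swage_block',(637,-119)))
```

```text
[ 449.16029218 -309.78256011   99.13389297] [-1.57089945e+00 -2.38695520e-04  5.04491068e-02]
(array([6.17103e+02, 9.90390e+01, 6.10000e-02]), array([0.068, 0.067], dtype=float32)) (array([ 4.48870e+02, -3.09174e+02,  9.20000e-02]), array([0.065], dtype=float32)) (array([470.293,  76.181,   2.995]), array([0.055], dtype=float32)) (array([ 636.371, -117.898,    2.57 ]), array([0.06], dtype=float32))
```

View pics/s5.png

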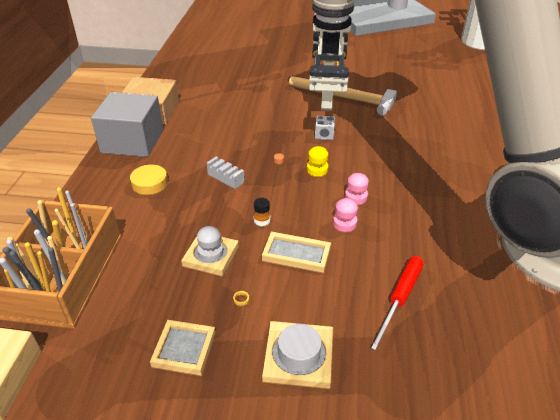

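The stake (209,243) and round block (300,348) stand in their nests, and the jar (261,212) is still upright. The gripper is over the dapping block (324,127).

{"method": "arm_command", "body": {"deltas": [[0,0.025,0,0],[0,0.025,0,0],[0,0.02,0,0],[0,0.01,0,0],[0,0,0,0]]}}

```text
time: 21.9
tool_pos: [448.5, -309.2, 17.7]
tcp_rot: [-1.569, 0.002, 0.051]
contact_force: [0.0, -0.7, 0.1]
grip_width: 91.9
```

{"method": "arm_command", "body": {"deltas": [[0,0,0,0],[0,0,0,0],[0,0,0,0],[0,0,0,0],[0,0,0,0]], "claw": 255}}

```text
time: 22.4
tool_pos: [449.1, -309.8, 19.0]
tcp_rot: [-1.571, -0.001, 0.05]
contact_force: [0.1, -0.7, -0.6]
grip_width: 56.2
```

{"method": "arm_command", "body": {"deltas": [[0,0,0,0],[0,0,0,0],[0,0,0,0],[0,0,0,0],[0,0,0,0]]}}

```text
time: 22.9
tool_pos: [448.8, -309.2, 18.6]
tcp_rot: [-1.57, 0.0, 0.05]
contact_force: [-1.1, 3.9, 5.1]
grip_width: 41.9
```

{"method": "arm_command", "body": {"deltas": [[0,-0.01,0,0],[0,-0.03,0,0],[0,-0.04,0,0],[0,-0.03,0,5.73],[0.004,0,0.018,0]]}}

```text
time: 23.4
tool_pos: [455.8, -295.8, 133.4]
tcp_rot: [-1.578, -0.008, -0.054]
contact_force: [0.6, 0.4, -4.6]
grip_width: 42.0
```

{"method": "arm_command", "body": {"deltas": [[0.004,0,0.018,0],[0.00776,0,0.0358,0],[0.00776,0,0.0358,0],[0.00776,0,0.0358,0],[0.00776,0,0.0358,0]]}}

```text
time: 23.9
tool_pos: [497.1, -131.8, 128.7]
tcp_rot: [-1.571, -0.0, -0.05]
contact_force: [1.4, 0.3, -4.6]
grip_width: 41.4
```

{"method": "arm_command", "body": {"deltas": [[0.00776,0,0.0358,0],[0.00776,0,0.0358,0],[0.00776,0,0.0358,0],[0.00776,0,0.0358,0],[0.00776,0,0.0358,0]]}}

```text
time: 24.4
tool_pos: [544.9, 45.3, 128.7]
tcp_rot: [-1.571, -0.001, -0.05]
contact_force: [0.5, -0.8, -4.0]
grip_width: 41.6
```

{"method": "arm_command", "body": {"deltas": [[0.00776,0,0.0358,0],[0.00776,0,0.0358,0],[0.00776,0,0.0358,0],[0.00776,0,0.0358,0],[0.00776,0,0.0358,0]]}}

```text
time: 24.9
tool_pos: [592.5, 222.2, 128.5]
tcp_rot: [-1.571, -0.0, -0.05]
contact_force: [-0.3, -0.3, -4.6]
grip_width: 42.0
```

{"method": "arm_command", "body": {"deltas": [[0.00776,0,0.0358,0],[0.004,0,0.018,0],[0.004,0,0.018,0],[0,0.03,0,0],[0,0.03,0,0]]}}

```text
time: 25.4
tool_pos: [612.3, 292.6, 68.5]
tcp_rot: [-1.57, -0.003, -0.049]
contact_force: [-0.4, -1.5, -4.3]
grip_width: 42.0
```

{"method": "arm_command", "body": {"deltas": [[0,0.02,0,0],[0,0,0,0],[0,0,0,0]]}}

```text
time: 25.7
tool_pos: [611.8, 291.7, 48.8]
tcp_rot: [-1.571, -0.0, -0.05]
contact_force: [0.2, 0.2, -4.0]
grip_width: 41.8
```

Run:
```python
from fit import *
ps=[vision.capture('side')]
o=bot.get_obs();print(o['tool_pos'],o['tcp_rot'],o['contact_force'])
b=ps[0]['img'][250:410,90:290]
cv2.imwrite('pics/c6.png',cv2.resize(b[...,::-1],None,fx=3,fy=3,interpolation=2))
```

```text
[612.43699933 292.01391205  49.87126616] [-1.57013442 -0.00204556 -0.04984835] [ 0.11629364 -0.28384603 -4.65293622]
```

View pics/c6.png

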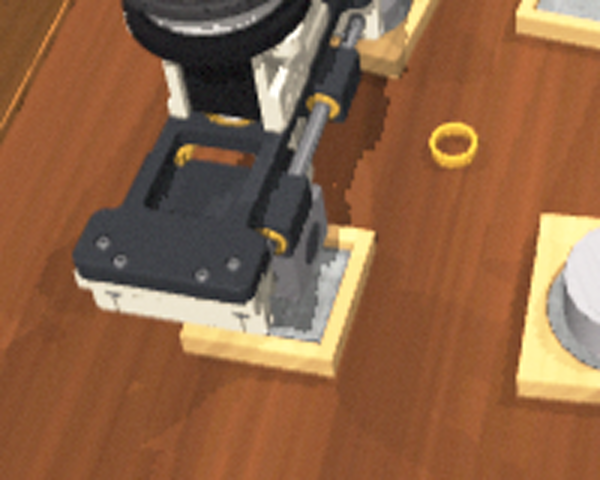

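The block (face with dimple at (312,240)) hangs over the square nest, whose corners are at (185,340), (330,365) and (370,235). Lowering.

{"method": "arm_command", "body": {"deltas": [[0,0.015,0,0],[0,0.005,0,0],[0,0.0025,0,0],[0,0.0007,0,0],[0,0,0,0]]}}

```text
time: 26.25
tool_pos: [611.6, 292.0, 25.5]
tcp_rot: [-1.571, -0.0, -0.05]
contact_force: [-1.1, -0.1, -3.5]
grip_width: 41.9
```

{"method": "arm_command", "body": {"deltas": [[0,0.0006,0,0],[0,0,0,0],[0,0,0,0]]}}

```text
time: 26.55
tool_pos: [611.6, 292.0, 25.1]
tcp_rot: [-1.571, -0.0, -0.05]
contact_force: [0.0, 0.1, -5.2]
grip_width: 42.0
```

{"method": "arm_command", "body": {"deltas": [[0,0.0005,0,0],[0,0,0,0],[0,0,0,0]]}}

```text
time: 26.85
tool_pos: [611.6, 292.0, 24.7]
tcp_rot: [-1.571, -0.0, -0.05]
contact_force: [-0.3, -0.3, -2.5]
grip_width: 41.9
```

{"method": "arm_command", "body": {"deltas": [[0,0.0003,0,0],[0,0,0,0]]}}

```text
time: 27.05
tool_pos: [611.6, 292.0, 24.7]
tcp_rot: [-1.57, -0.001, -0.05]
contact_force: [-2.6, -0.8, 3.0]
grip_width: 41.7
```

{"method": "arm_command", "body": {"deltas": [[0,0,0,0],[0,0,0,0],[0,0,0,0],[0,0,0,0],[0,0,0,0]], "claw": 0}}

```text
time: 27.55
tool_pos: [611.5, 292.0, 24.0]
tcp_rot: [-1.571, -0.0, -0.05]
contact_force: [0.1, 0.3, -0.0]
grip_width: 77.0
```

{"method": "arm_command", "body": {"deltas": [[0,0,0,0],[0,-0.005,0,0],[0,-0.03,0,0],[0,-0.04,0,0],[0,-0.03,0,0]]}}

```text
time: 28.05
tool_pos: [612.0, 292.1, 131.7]
tcp_rot: [-1.57, -0.002, -0.05]
contact_force: [0.6, 0.1, 0.9]
grip_width: 91.8
```

{"method": "arm_command", "body": {"deltas": [[0,0,0,7.1],[0,0,0,7.1],[0,0,0,7.1],[0,0,0,7.1],[0.0195,0,-0.0282,0]]}}

```text
time: 28.55
tool_pos: [613.0, 260.8, 129.4]
tcp_rot: [-1.569, 0.0, -0.545]
contact_force: [0.6, -0.9, -0.3]
grip_width: 91.7
```

{"method": "arm_command", "body": {"deltas": [[0.0195,0,-0.0282,0],[0.0195,0,-0.0282,0],[0.0195,0,-0.0282,0],[0.0195,0,-0.0282,0],[0.0195,0,-0.0282,0]]}}

```text
time: 29.05
tool_pos: [623.8, 85.2, 129.6]
tcp_rot: [-1.57, -0.001, -0.545]
contact_force: [0.8, -0.3, -0.5]
grip_width: 91.8
```

{"method": "arm_command", "body": {"deltas": [[0.0195,0,-0.0282,0],[0.0195,0,-0.0282,0],[0.0195,0,-0.0282,0],[0.0195,0,-0.0282,0],[0.0195,0,-0.0282,0]]}}

```text
time: 29.55
tool_pos: [634.0, -86.0, 129.6]
tcp_rot: [-1.571, -0.001, -0.545]
contact_force: [0.1, 0.7, 0.5]
grip_width: 91.9
```

{"method": "arm_command", "body": {"deltas": [[0.0195,0,-0.0282,0],[0,0.02,0,0],[0,0.015,0,0],[0,0,0,0]]}}

```text
time: 29.95
tool_pos: [634.6, -118.8, 92.1]
tcp_rot: [-1.572, 0.004, -0.546]
contact_force: [-1.3, 0.6, -0.9]
grip_width: 91.9
```

Run:
```python
from fit import *
ps=[vision.capture('top'),vision.capture('side')]
for p,n in zip(ps,'ts'): save(p,n+'7.png')
o=bot.get_obs();print(o['tool_pos'],o['tcp_rot'])
print(fit(ps,'dapping_block',(612,292),6),fit(ps[1:],'swage_block',(637,-119)),fit(ps,'nest_oblong',(468,76)))
a=ps[0]['img'][80:240,270:430];b=ps[1]['img'][80:240,150:310]
cv2.imwrite('pics/c7.png',cv2.resize(cv2.hconcat([a,b])[...,::-1],None,fx=2.4,fy=2.4,interpolation=2))
```

```text
[ 636.10702981 -118.71168005   94.50115188] [-1.57067988e+00 -1.63275131e-04 -5.45244463e-01]
(array([ 6.13188e+02,  2.89512e+02, -8.50000e-02]), array([0.057, 0.098], dtype=float32)) (array([ 636.482, -118.106,    2.597]), array([0.075], dtype=float32)) (array([ 4.69726e+02,  7.69300e+01, -1.20000e-01]), array([0.074, 0.048], dtype=float32))
```

View pics/c7.png

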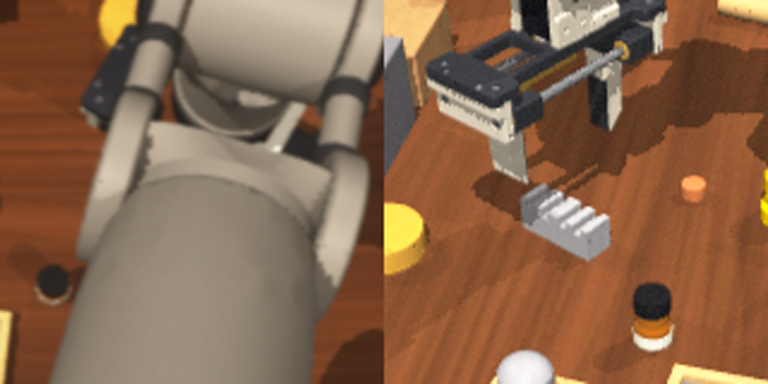

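The open fingers straddle the swage block (565,225), jaws across its width. The jar at (653,315) is well clear. Down and grip.

{"method": "arm_command", "body": {"deltas": [[0,0.025,0,0],[0,0.025,0,0],[0,0.0175,0,0],[0,0.008,0,0],[0,0,0,0]]}}

```text
time: 30.8
tool_pos: [635.5, -118.5, 17.8]
tcp_rot: [-1.571, 0.002, -0.545]
contact_force: [-0.7, 0.0, 0.8]
grip_width: 91.8
```

{"method": "arm_command", "body": {"deltas": [[0,0,0,0],[0,0,0,0],[0,0,0,0],[0,0,0,0],[0,0,0,0]], "claw": 255}}

```text
time: 31.3
tool_pos: [636.1, -118.8, 18.9]
tcp_rot: [-1.571, -0.001, -0.545]
contact_force: [-0.8, -0.0, 0.8]
grip_width: 56.3
```

{"method": "arm_command", "body": {"deltas": [[0,0,0,0],[0,0,0,0],[0,0,0,0],[0,0,0,0],[0,0,0,0]]}}

```text
time: 31.8
tool_pos: [636.1, -118.6, 18.5]
tcp_rot: [-1.57, -0.0, -0.545]
contact_force: [1.4, 1.6, -0.8]
grip_width: 27.8
```

{"method": "arm_command", "body": {"deltas": [[0,0,0,0],[0,0,0,0]]}}

```text
time: 32.0
tool_pos: [636.1, -118.6, 18.5]
tcp_rot: [-1.57, -0.0, -0.545]
contact_force: [1.3, 2.0, -0.4]
grip_width: 28.0
```

{"method": "arm_command", "body": {"deltas": [[0,-0.01,0,0],[0,-0.03,0,0],[0,-0.035,0,0],[0,-0.03,0,0],[0,0,0,-6.09]]}}

```text
time: 32.5
tool_pos: [638.1, -119.6, 129.0]
tcp_rot: [-1.57, -0.008, -0.438]
contact_force: [1.0, -0.7, -4.7]
grip_width: 27.6
```

{"method": "arm_command", "body": {"deltas": [[0,0,0,-6.09],[0,0,0,-6.09],[0,0,0,-6.08],[-0.0137,0,0.0125,0],[-0.027,0,0.0248,0]]}}

```text
time: 33.0
tool_pos: [600.2, -78.3, 123.3]
tcp_rot: [-1.572, -0.001, -0.123]
contact_force: [1.0, 0.9, -4.1]
grip_width: 27.5
```

{"method": "arm_command", "body": {"deltas": [[-0.027,0,0.0248,0],[-0.027,0,0.0248,0],[-0.027,0,0.0248,0],[-0.027,0,0.0248,0],[-0.027,0,0.0248,0]]}}

```text
time: 33.5
tool_pos: [479.4, 63.2, 123.7]
tcp_rot: [-1.571, 0.001, -0.121]
contact_force: [0.4, 1.0, -3.4]
grip_width: 28.0
```

{"method": "arm_command", "body": {"deltas": [[-0.0137,0,0.0125,0],[0,0.03,0,0],[0,0.03,0,0],[0,0.015,0,0],[0,0,0,0]]}}

```text
time: 34.0
tool_pos: [467.6, 76.2, 46.9]
tcp_rot: [-1.572, 0.004, -0.12]
contact_force: [0.0, -0.5, -4.2]
grip_width: 28.0
```

Run:
```python
from fit import *
ps=[vision.capture('side')]
o=bot.get_obs();print(o['tool_pos'],o['tcp_rot'],o['contact_force'])
b=ps[0]['img'][150:310,200:400]
cv2.imwrite('pics/c8.png',cv2.resize(b[...,::-1],None,fx=3,fy=3,interpolation=2))
```

```text
[468.58674985  76.21568564  48.12998328] [-1.57120796  0.00173784 -0.12051725] [ 0.39113685 -0.71904358 -2.85540164]
```

View pics/c8.png

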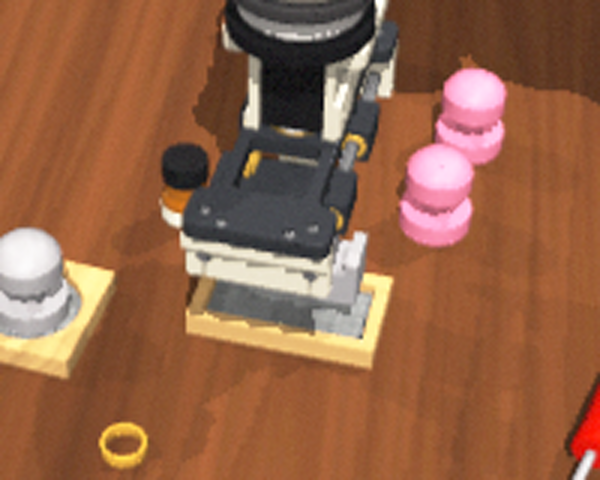

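The swage block, its end visible at (350,280), is lined up over the oblong nest, clear of the jar (185,180) and the pink look-alikes. Lowering.

{"method": "arm_command", "body": {"deltas": [[0,0.015,0,0],[0,0.005,0,0],[0,0.0025,0,0],[0,0.0008,0,0],[0,0,0,0]]}}

```text
time: 34.55
tool_pos: [469.2, 76.5, 25.7]
tcp_rot: [-1.571, -0.001, -0.12]
contact_force: [-0.4, -1.0, -3.7]
grip_width: 28.1
```

{"method": "arm_command", "body": {"deltas": [[0,0.0006,0,0],[0,0,0,0],[0,0,0,0]]}}

```text
time: 34.85
tool_pos: [468.9, 76.6, 24.8]
tcp_rot: [-1.571, -0.0, -0.12]
contact_force: [-0.6, 0.6, -4.8]
grip_width: 27.8
```

{"method": "arm_command", "body": {"deltas": [[0,0.0004,0,0],[0,0,0,0],[0,0,0,0]]}}

```text
time: 35.15
tool_pos: [468.9, 76.6, 24.4]
tcp_rot: [-1.571, -0.0, -0.12]
contact_force: [-0.9, -0.6, 0.3]
grip_width: 27.7
```

{"method": "arm_command", "body": {"deltas": [[0,0,0,0],[0,0,0,0],[0,0,0,0],[0,0,0,0],[0,0,0,0]], "claw": 0}}

```text
time: 35.65
tool_pos: [468.9, 76.6, 24.3]
tcp_rot: [-1.571, -0.0, -0.12]
contact_force: [-0.3, 0.0, -0.3]
grip_width: 63.4
```

{"method": "arm_command", "body": {"deltas": [[0,0,0,0],[0,0,0,0],[0,-0.005,0,0],[0,-0.03,0,0],[0,-0.04,0,0]]}}

```text
time: 36.15
tool_pos: [467.5, 76.5, 99.0]
tcp_rot: [-1.571, 0.004, -0.12]
contact_force: [0.5, -0.0, 0.6]
grip_width: 91.4
```

{"method": "arm_command", "body": {"deltas": [[0,-0.04,0,0],[0,-0.04,0,0],[0,-0.04,0,0],[-0.0287,0,0.035,0],[-0.0287,0,0.035,0]]}}

```text
time: 36.65
tool_pos: [420.5, 153.2, 220.9]
tcp_rot: [-1.57, -0.003, -0.124]
contact_force: [0.2, 1.1, 0.1]
grip_width: 91.8
```

{"method": "arm_command", "body": {"deltas": [[-0.0287,0,0.035,0],[-0.0287,0,0.035,0],[-0.0287,0,0.035,0],[-0.0287,0,0.035,0],[-0.0287,0,0.035,0]]}}

```text
time: 37.15
tool_pos: [297.4, 345.2, 219.8]
tcp_rot: [-1.57, -0.001, -0.12]
contact_force: [1.1, 0.1, -0.4]
grip_width: 91.7
```

{"method": "arm_command", "body": {"deltas": [[-0.0287,0,0.035,0],[-0.0287,0,0.035,0],[0,0,0,0],[0,0,0,0]]}}

```text
time: 37.55
tool_pos: [249.4, 420.6, 219.2]
tcp_rot: [-1.571, -0.0, -0.118]
contact_force: [-0.3, -1.1, -0.2]
grip_width: 91.6
```

Run:
```python
from fit import *
ps=[vision.capture('top'),vision.capture('side')]
for p,n in zip(ps,'ts'): save(p,n+'9.png')
for n,g in dict(round_block=(443,280),mushroom_stake=(617,101),dapping_block=(612,292),swage_block=(469,76)).items(): print(n,fit(ps,n,g,6))
print(fit(ps,'flux_jar',(542,2)))
a=ps[0]['img'][100:310,110:320];b=ps[1]['img'][180:390,140:350]
cv2.imwrite('pics/c9.png',cv2.resize(cv2.hconcat([a,b])[...,::-1],None,fx=1.9,fy=1.9,interpolation=2))
```

```text
round_block (array([ 4.42893e+02,  2.78593e+02, -7.90000e-02]), array([0.081, 0.058], dtype=float32))
mushroom_stake (array([ 6.17532e+02,  9.85190e+01, -3.50000e-02]), array([0.048], dtype=float32))
dapping_block (array([ 6.12657e+02,  2.90976e+02, -8.50000e-02]), array([0.07 , 0.087], dtype=float32))
swage_block (array([ 4.69337e+02,  7.51640e+01, -1.13000e-01]), array([0.116, 0.09 ], dtype=float32))
(array([5.41857e+02, 1.05600e+00, 2.10000e-02]), array([0.147], dtype=float32))
```

View pics/c9.png

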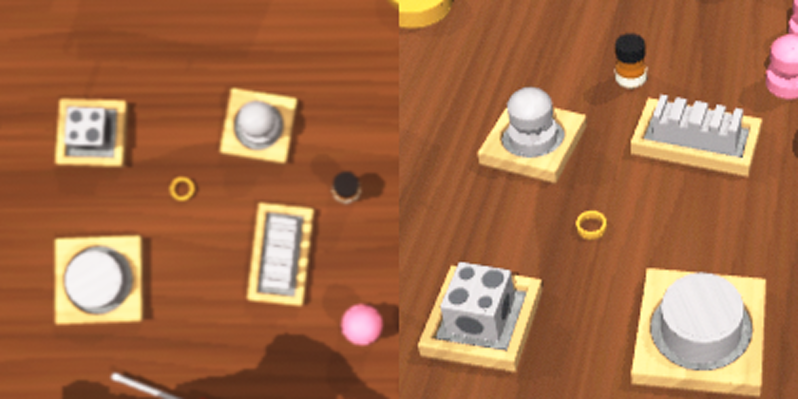

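All four tools stand in their nests: in the side crop, stake (530,120), swage (697,125), dapping block (478,305) and round block (703,310). The jar is upright at (630,60). Handing in.

```bash
python3 -c "
from plant import job; print(job.close_job())"
```

```text
the job is handed in; nothing more can be done
None
```

I put all four steel tools into their matching nests and handed the job in at about 38 s of the 112 s allowed. I worked in the order the task lists them: round block, mushroom stake, dapping block, swage block. Each tool was lowered until the wrist force showed it resting on the felt, and only then released.

- **Final check:** both camera views show every tool standing upright inside its recess, within about 3 mm of the nest centre. The recesses leave 7–8 mm of play on each side.
- **Jar:** the amber jar is still upright and within about 1 mm of where it was first measured.
- **Look-alikes:** I did not touch the pink and yellow look-alikes.
- **Gaps:** in the last look, the mask fits for the stake and the jar each used only one of the two camera views. The swage block's fit was the loosest of the tools, probably because my outline ignored its grooves. No checks disagreed beyond about 3 mm, and the largest wrist force I saw reported was about 13 N.

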